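# Offer up the film-bay door of a wrapping machine to its hinge

## Task

To put the wrapping machine back together after wash-down, first turn the red-winged turnbutton on its top fully across, square over the white door frame, so that the frame is locked in. Then take the loose film-bay door out of the drying rack and bring it to the frame gently, without unseating the frame: upright, square open (standing straight out from the machine's side), its hinge knuckle between the frame's two knuckles so that all three pin holes line up. Finish while holding it there, its weight in the gripper and not on the hinge, ready for a workmate to push the pin in; leave the pin, its tray and the tape roll alone.

Things in the scene. Friction and masses are not known exactly. Their poses are not given: they have to be found in the camera images.
- machine: Film wrapping machine, a fixed steel box 160 mm high with a film roll on top at its far end (up to 270 mm). Origin on the table under its left side face, at the middle of the film-bay opening. The box spans -130 to +290 mm in its x, -460 to 0 mm in its y; +y points out of that side face. Yaw within 0.15 rad of the world's.
- turnbutton (a joint): Turnbutton on the machine's top (pivot at machine x 0, y -45 mm), rad. 0: its bar points along machine +x, clear of the frame; grows counter-clockwise from above to a stop at 1.57, where the bar points along +y, square over the frame's top rail. Starts at 0 to 0.4; light friction (0.05 N m), stays where it is left.
- turnbutton_grip (a point): On the turnbutton's pivot axis, 179 mm above the table, half-way up its red wing: an upright fin 34 mm long, 8 mm thick, from 168 to 189 mm above the table, centred on the pivot, along the bar. Site x axis: along the bar to its tip. The black bar under the wing is 5 mm thick, 16 mm wide, 40 mm long from the pivot. Clear for 60 mm around.
- frame: White lift-out door frame 200 x 16 x 140 mm standing loosely (1.5 mm play) in a pocket of the side face, top flush with the machine's (160 mm). Origin: middle of its underside, 20 mm above the table; axes as the machine's. A jamb leaf on its far stile carries two fixed hinge knuckles, upright tubes 20 mm wide, 10 mm bore, 26 mm long, axis at frame x +85, y +24 mm, with a gap of 40 mm between.
- jamb_upper (a point): On the hinge axis at the lower face of the upper fixed knuckle (110 mm above the table). Axes as the frame's. The door's knuckle can enter the gap below it only sideways, for example moving along machine -y.
- jamb_lower (a point): On the hinge axis at the upper face of the lower fixed knuckle (70 mm above the table). Axes as the frame's.
- rack: Fixed wire drying rack on a blue drip tray 170 x 220 mm. Origin: middle of its underside. The door stands in the middle slot, along the rack's y, on two cross bars 15 mm above the table, between wire hoops at y +-50 mm that reach 73 mm up and leave 4 mm play on each face. Other slots are empty.
- door: Film-bay door: upright panel 160 mm wide (its y), 14 mm thick (its x), 120 mm tall (z), 0.36 to 0.54 kg. Origin: middle of its underside. On its -y edge: one hinge knuckle, an upright tube 20 mm wide, 10 mm bore, 34 mm long, axis at x 0, y -94 mm, 43 to 77 mm up. Balance point y -5 mm: grip the top edge there from above. A pull handle stands 25 mm out of its +x face at y +58 mm, 75 to 111 mm up.
- door_eye_top (a point): On the door's hole axis at the top face of its knuckle (77 mm above its underside). Axes as the door's. Lined up and square open, the door's axes are parallel to the frame's and its underside is 30 mm above the table: the knuckle is midway in the gap, 3 mm free above and below.
- door_eye_bottom (a point): On the door's hole axis at the bottom face of its knuckle (43 mm above its underside). Axes as the door's.
- pin_tray: Grey parts tray 80 x 160 x 22 mm with the hinge pin in it, to be left alone. Origin: middle of its underside.
- pin: T-handled steel hinge pin, 9 mm thick, 105 mm long, with a pointed nose, lying in the parts tray, to be left alone. Origin: under the middle of its shank.
- tape_roll: Roll of tape lying flat, 104 mm across, 36 mm high, to be left alone. Origin: middle of its underside.

How it is judged:
On the way, in this order (a step that is already met when the one before it is completed fails the run):
1. the turnbutton is turned across the frame while the door still stands in its rack (value of joint turnbutton above 1.35 rad and distance of door from where it was at the start of the episode below 0.03 m), for 0.2 s.
2. the door is out of the rack, carried by the gripper (distance of door from where it was at the start of the episode above 0.06 m and contact force between the fingers and door above 3 N and contact force between door and rack below 0.1 N), for 0.2 s.
At the end, for the whole second after the job is handed in: Turnbutton within 0.22 rad of square; door held in the gripper, its knuckle in the gap, hole axes within 3.5 mm at both its faces, upright within 0.08 rad, square open within 0.26 rad, at rest, pressing under 2 N on the frame and 1 N on the machine; frame within 6 mm of its place (value of joint turnbutton above 1.35 rad and horizontal distance between door_eye_top and jamb_upper below 0.0035 m and horizontal distance between door_eye_bottom and jamb_lower below 0.0035 m and z of door_eye_top in the frame of jamb_upper below 0.001 m and z of door_eye_bottom in the frame of jamb_lower above -0.001 m and angle between the z axis of door and the z axis of frame, either way round below 0.08 rad and angle between the y axis of door and the y axis of frame, either way round below 0.26 rad and contact force between the fingers and door above 3 N and contact force between door and frame below 2 N and contact force between door and machine below 1 N and linear speed of door below 0.02 m/s and distance of frame from where it was at the start of the episode below 0.006 m); the arm keeps its last pose, push and grip.
It fails at once if the door is banged against the frame (over 40 N) (contact force between door and frame above 40 N).
It fails at once if the frame is lifted or knocked in its pocket (distance of frame from where it was at the start of the episode above 0.012 m).
It fails at once if the pin, its tray or the tape roll is disturbed (distance of any of pin_tray, pin, tape_roll from where it was at the start of the episode above 0.025 m).
It also fails if it takes over 54 s, if anything falls off the work surface, if the arm or the gripper's body presses on something with over 40 N, if the wrist force passes 120 N, or if a joint passes its speed limit or range.

## Robot

A 6-joint arm with a two-finger parallel gripper is mounted at the origin on the work surface. World frame = base frame: x ahead of the robot, y to its left, z up, the work surface at z = 0. Lengths are in m, angles in rad, forces in N, time in s.
With the tool pointing down it reaches from about 0.275 to 0.875 m from the base axis. Payload 12.5 kg.
Tool frame: the origin (TCP) lies midway between the tips of the shut fingers; the grasp point (between the pads) lies 19 mm behind it (ctrl.grasp_offset is the z of the grasp point in the tool frame, in m); z points along the fingers, y is the direction in which the jaws open and shut (so a half turn about z gives the same grasp; the last joint's range is limited). The gripper opens to 85 mm and grips with 20 to 120 N. Pads are 22 mm wide; open, the fingers measure 114 mm over their backs; the gripper's body (76 mm by 85 mm) begins 54 mm behind the grasp point. The pads swing forward as they close: fully open they stand 13 mm farther back than shut.
Start: joints at [-1.405, 0.351, 1.652, -0, 1.139, -0.085], TCP at [0.137, -0.533, 0.231] pointing down, gripper open.
Joint ranges: [-2.75, 2.75], [-0.79, 2.1], [0.01, 2.65], [-1.57, 4.71], [0.07, 3.14], [-2.87, 2.87]. Speed limits (rad/s): [2.22, 2.22, 2.79, 3.14, 3.14, 3.14].

## Interface

Orientations are given as a unit quaternion [w, x, y, z].
In Python, from rig import state, cams, ctrl gives the robot as it stands.
- The arm moves only by the shell command python3 -m handwheel 'ROWS' [FORCE]. ROWS is JSON, a list of rows, each a list of 7 numbers: the turn, a rotation vector about the tool's x, y, z scaled (see below), then the shift along the tool's x, y, z scaled (see below), then the closure, from -1 (fully open) to 1 (shut). A call has 1 to 12 rows; each row shifts and turns the commanded pose from where the row before left it, along the tool's axes as they then stand; what a row does not reach is not made up. The controller multiplies each number of a shift by 40 mm and each number of a turn by 6 degrees. A row lasts 1/8 s, in which the tool goes at most 62.5 mm and 10.7 degrees, less where a joint would pass 70% of its speed; a pose out of reach is approached as far as the arm can. A call with a number of a shift or a turn outside -1 to 1 is refused whole. A call with a gripper value outside its range is refused whole. The fingers move at their own pace and stop on an object; FORCE is the grip in N (left out, the last holds). Time passes only in rows, so rows that do not move let the fingers close. It gives the time, the measured TCP pose, the force and the opening at its end, in the units of the state.
- state(): the state, without advancing time (a new reading comes with each control period).
- cams.camera(name): name is "side" or "top" or "wrist"; returns a dict with "image" (384x512x3 uint8, red, green, blue), "fov_y" (degrees; the focal length in pixels is half the picture's height over the tangent of half this angle, whatever the lens; pixels are square), "cx", "cy" (the principal point, pixels), "R" (3x3) and "t" (3): a world point X has camera coordinates R X + t; the wrist camera has in their place "mount" (4x4, takes a point from camera to tool coordinates, whose origin is the TCP and whose axes are the flange's). Camera axes: x right, y down, z forward; pixel columns grow to the right and rows downward; lengths in m; the calibration is good to about 2 mm. A picture is of the moment at which its call begins: read the wrist's pose just before it. There is no depth.
- ctrl.sign_off(): hands the job in, once; it reports no verdict.
The state is a dict: "t": time; "joint_pos": joint angles; "qd": joint speeds; "joint_efforts": joint torques, N m; "tool_pos": TCP position; "tool_rot": TCP orientation; "ft_force": force on the tool from outside, world axes, zero at the start; "moment": the same for the moment, N m; "gripper_width": opening from 0.0 (shut) to 1.0 (fully open).
Only numpy, scipy, OpenCV 4.12 (cv2) and the standard library are available. Lean on these libraries where they do the work, as an engineer would, in place of code of your own. Each camera call takes 0.05 s, during which the arm holds its last target.

## Working session

There is one attempt and no reset: what is moved stays moved. The work goes in short steps, Python scripts to look and compute and a shell command to move; the robot and the scene stay as the last step left them, time stands still between calls to the robot, and variables do not carry over. Pictures are saved under pics/ and viewed, and the job is handed in when it is done.

```bash
ls; mkdir -p pics; cat > h.py <<'E'
import numpy as np, cv2
from rig import state,cams,ctrl
from scipy.spatial.transform import Rotation as Rn
def snap(n,f):
    s=state(); c=cams.camera(n); cv2.imwrite(f'pics/{f}.png',c['image'][:,:,::-1])
    np.save(f'pics/{f}.npy',dict(c=c,s=s),allow_pickle=True); return c,s
def load(f): d=np.load(f'pics/{f}.npy',allow_pickle=True).item(); return d['c'],d['s']
def pose(s):
    q=s['tool_rot']; return Rn.from_quat([q[1],q[2],q[3],q[0]]).as_matrix(), np.array(s['tool_pos'])
def RT(c,s):
    if 'R' in c: return np.array(c['R']),np.array(c['t'])
    M=np.array(c['mount']); R,p=pose(s); T=np.eye(4);T[:3,:3]=R;T[:3,3]=p
    I=np.linalg.inv(T@M); return I[:3,:3],I[:3,3]
def foc(c): return c['image'].shape[0]/2/np.tan(np.radians(c['fov_y'])/2)
def ray(c,s,u,v):
    R,t=RT(c,s); f=foc(c); d=R.T@np.array([(u-c['cx'])/f,(v-c['cy'])/f,1]); return -R.T@t,d/np.linalg.norm(d)
def onz(c,s,u,v,z):
    o,d=ray(c,s,u,v); return o+d*(z-o[2])/d[2]
def proj(c,s,X):
    R,t=RT(c,s); x=R@np.array(X)+t; f=foc(c); return np.array([c['cx']+f*x[0]/x[2],c['cy']+f*x[1]/x[2]])
E
python3 - <<'E'
from h import *
for n in ['top','side','wrist']:
    c,s=snap(n,n+'0'); print(n,{k:v for k,v in c.items() if k!='image'})
print(s, ctrl.grasp_offset)
E
```

```text
pics
top {'fov_y': 47.96819944127544, 'cx': 262.3909984464844, 'cy': 198.71036303981202, 'R': array([[-0.02111148, -0.9996361 ,  0.01679178],
       [-0.9990341 ,  0.02044541, -0.03889528],
       [ 0.03853781, -0.0175967 , -0.99910219]]), 't': array([0.14207616, 0.59725534, 0.91297295])}
side {'fov_y': 43.27160284462811, 'cx': 257.62349933682145, 'cy': 189.50868328803145, 'R': array([[ 0.97315099, -0.22941302,  0.01862308],
       [-0.11259268, -0.54505139, -0.83080796],
       [ 0.2007487 ,  0.80640477, -0.55624752]]), 't': array([-0.54769181,  0.25887728,  1.04785552])}
wrist {'fov_y': 61.43520468699955, 'cx': 257.8070854656013, 'cy': 188.0786072554493, 'mount': array([[ 4.84127727e-04, -9.48805102e-01, -3.15861750e-01,
         8.05353870e-02],
       [ 9.99999881e-01,  4.78293229e-04,  9.59933066e-05,
         6.51584276e-05],
       [ 5.99955971e-05, -3.15861759e-01,  9.48805220e-01,
        -1.42469857e-01],
       [ 0.00000000e+00,  0.00000000e+00,  0.00000000e+00,
         1.00000000e+00]])}
{'t': 0.1, 'joint_pos': array([-1.40460398e+00,  3.51179151e-01,  1.65237677e+00,  1.23997164e-05,
        1.13906386e+00, -8.46123415e-02]), 'qd': array([ 0.000701  , -0.000816  , -0.00040412, -0.00062163,  0.00096613,
        0.00033265]), 'joint_efforts': array([ 9.53489289e-04, -5.06832933e+01, -2.91877377e+01, -1.30951685e-04,
        2.54877086e-03,  2.60922940e-05]), 'tool_pos': array([ 0.13647284, -0.53249336,  0.23080766]), 'tool_rot': array([-5.13364589e-04,  9.92147619e-01,  1.25071334e-01, -1.53174373e-05]), 'ft_force': array([-0.16117971,  0.02906612,  0.23966212]), 'moment': array([ 0.0088802 ,  0.00417053, -0.05612777]), 'gripper_width': 1.000001061325694} -0.0187
```

View pics/top0.png

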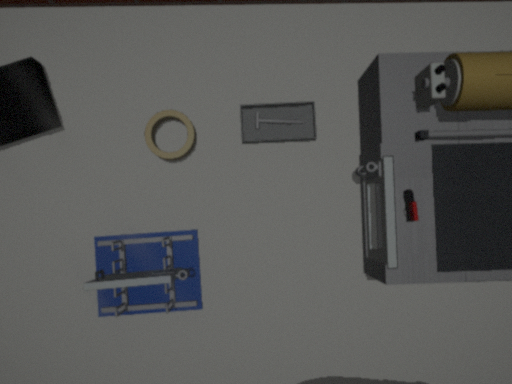

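View pics/side0.png

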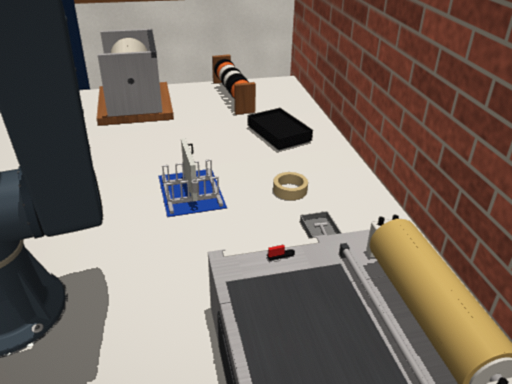

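View pics/wrist0.png

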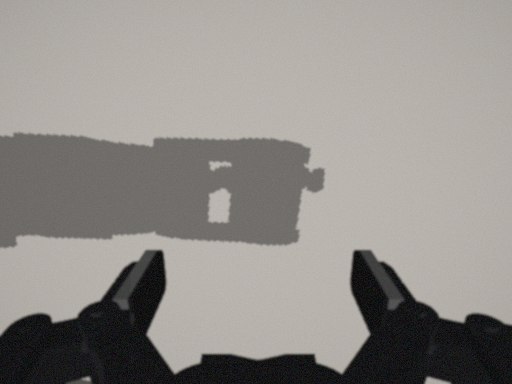

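```bash
python3 - <<'E'
from h import *
c,s=load('top0'); im=c['image'][:,:,::-1]
a=cv2.resize(im[140:300,340:440],None,fx=5,fy=5,interpolation=cv2.INTER_CUBIC)[:, :]
a=cv2.resize(im[145:290,345:440],None,fx=4,fy=4,interpolation=cv2.INTER_CUBIC)
b=cv2.resize(im[225:325,80:210],None,fx=6,fy=6,interpolation=cv2.INTER_CUBIC)
cv2.imwrite('pics/ca.png',a);cv2.imwrite('pics/cb.png',b)
h=cv2.cvtColor(im,cv2.COLOR_BGR2HSV)
m=((h[...,0]<8)|(h[...,0]>172))&(h[...,1]>150)&(h[...,2]>80); m[:100]=0
m=m.astype(np.uint8); n,l,st,ce=cv2.connectedComponentsWithStats(m)
for i in range(1,n):
    if st[i,4]>10:
        p=np.argwhere(l==i)[:,::-1].astype(float); r=cv2.minAreaRect(p.astype(np.float32)); print(st[i],ce[i],r,onz(c,s,*ce[i],.186))
E
```

```text
[413 202   5  18  53] [414.81132075 210.69811321] ((414.75390625, 210.53077697753906), (17.116792678833008, 3.1008682250976562), 82.87498474121094) [ 0.56699639 -0.13217136  0.186     ]
```

View pics/ca.png

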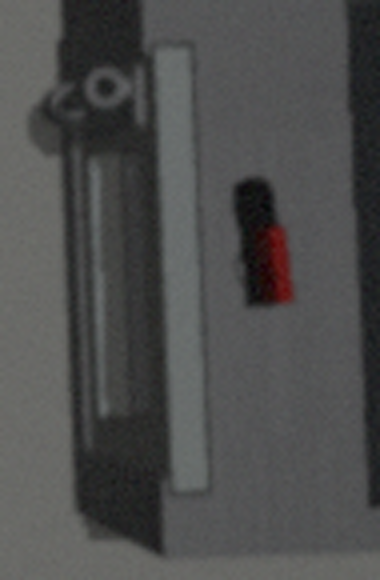

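View pics/cb.png

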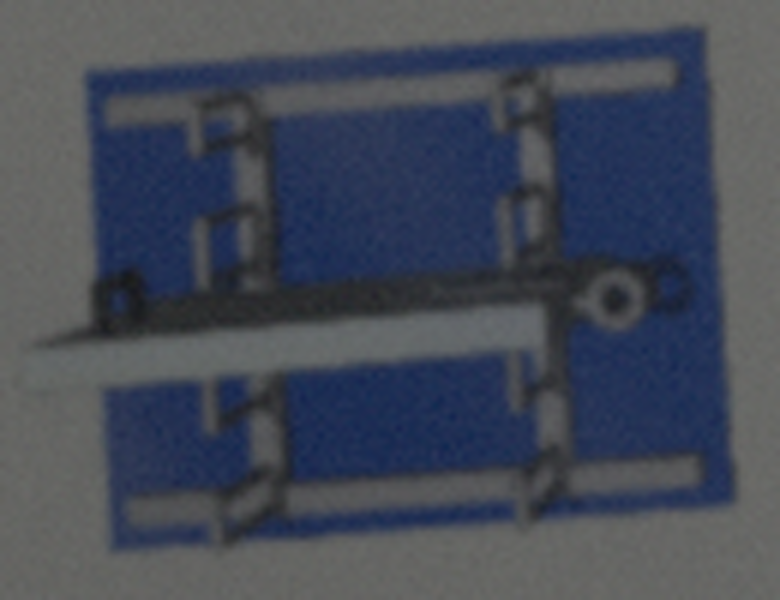

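```bash
python3 - <<'E'
from h import *
c,s=load('top0')
def P(u,v,z,o,k): return onz(c,s,(u+.5)/k-.5+o[0],(v+.5)/k-.5+o[1],z)
f=[P(u,v,.16,(345,145),4) for u,v in [(155,47),(192,47),(172,492),(210,488)]]
for p in f: print(p.round(4))
cf=np.mean(f,0); ax=(f[0]+f[1]-f[2]-f[3]); yaw=np.arctan2(ax[1],ax[0]); print('frame centre',cf,'yaw',yaw,np.linalg.norm(ax)/2,np.linalg.norm(f[0]-f[1]),np.linalg.norm(f[3]-f[2]))
print('knuckle upper top (105,88) z.136', P(105,88,.136,(345,145),4))
R=np.array([[np.cos(yaw),-np.sin(yaw)],[np.sin(yaw),np.cos(yaw)]])
print('pred knuckle',cf[:2]+R@[.085,.024])
print('red top corners',[P(u,v,.189,(345,145),4).round(4) for u,v in [(258,228),(285,226),(266,303),(292,300)]])
print('bar tip',P(255,185,.168,(345,145),4))
d=[P(u,v,.135,(80,225),6) for u,v in [(22,345),(24,390),(548,303),(548,347)]]
for p in d: print(p.round(4))
cd=np.mean(d,0); a=d[2]+d[3]-d[0]-d[1]; print('door',cd,'dir -y',np.arctan2(a[1],a[0])+np.pi/2,np.linalg.norm(a)/2)
print('door eye top',P(612,298,.092,(80,225),6))
E
```

```text
[ 0.6664 -0.0881  0.16  ]
[ 0.6661 -0.1049  0.16  ]
[ 0.4663 -0.0893  0.16  ]
[ 0.4677 -0.1065  0.16  ]
frame centre [ 0.56661634 -0.0972071   0.16      ] yaw 0.007023146008774348 0.19930674793120415 0.016813863563961418 0.01721080072689852
knuckle upper top (105,88) z.136 [ 0.6508681  -0.07137063  0.136     ]
pred knuckle [ 0.65144569 -0.07261073]
red top corners [array([ 0.5829, -0.1217,  0.189 ]), array([ 0.5835, -0.1335,  0.189 ]), array([ 0.5504, -0.124 ,  0.189 ]), array([ 0.5514, -0.1354,  0.189 ])]
bar tip [ 0.60266596 -0.12854697  0.168     ]
[0.4498 0.4618 0.135 ]
[0.4362 0.4613 0.135 ]
[0.4587 0.3023 0.135 ]
[0.4454 0.3025 0.135 ]
door [0.44752819 0.38197839 0.135     ] dir -y 0.057040824131542545 0.1594161565373728
door eye top [0.45416319 0.2901981  0.092     ]
```

```bash
cat >> h.py <<'E'
def plan(target,yaw=None):
    s=state();R,p=pose(s); d=R.T@(np.array(target)-p)/.04
    y0=np.arctan2(R[1,0],R[0,0]); print('t',round(s['t'],2),'tcp',p.round(4),'yaw',round(y0,4),'tilt',R[:,2].round(4),'F',np.round(s['ft_force'],2),'g',round(s['gripper_width'],3),'qd',np.abs(s['qd']).max().round(3))
    print('shift units (current axes)',d.round(3))
    if yaw is not None:
        a=-(yaw-y0); print('turn z units',round(np.degrees(a)/6,3)); 
        Rz=Rn.from_rotvec([0,0,a]).as_matrix(); print('shift after turn',(Rz.T@d).round(3))
E
python3 -m handwheel '[[0,0,0,0.9,-0.5,-0.15,-1],[0,0,0,0.9,-0.5,-0.15,-1],[0,0,0,0.9,-0.5,-0.15,-1],[0,0,0,0.9,-0.5,-0.15,-1],[0,0,0,0.9,-0.5,-0.15,-1],[0,0,0,0.9,-0.5,-0.15,-1],[0,0,0,0.9,-0.5,-0.15,-1],[0,0,0,0.9,-0.5,-0.15,-1],[0,0,0,0.9,-0.5,-0.15,-1],[0,0,0,0.9,-0.5,-0.15,-1],[0,0,0,0.9,-0.5,-0.15,-1],[0,0,0,0.9,-0.5,-0.15,-1]]' 40
python3 -c "
from h import *
plan([.567,-.131,.30],0.06)"
```

```text
t: 1.65
tool_pos: [0.4962, -0.1919, 0.3033]
tool_rot: [-0.0, 0.992, 0.125, -0.0]
ft_force: [0.6, 0.2, 0.6]
gripper_width: 0.998
t 1.65 tcp [ 0.4962 -0.1919  0.3033] yaw 0.2509 tilt [-3.e-04  2.e-04 -1.e+00] F [0.64 0.2  0.61] g 0.998 qd 0.597
shift units (current axes) [ 2.092 -1.036  0.082]
turn z units 1.823
shift after turn [ 1.857 -1.414  0.082]
```

```bash

python3 -m handwheel '[[0,0,0.9,0.5,-0.3,0,-1],[0,0,0.9,0.5,-0.3,0,-1],[0,0,0,0.4,-0.3,0,-1],[0,0,0,0,0,0,-1],[0,0,0,0,0,0,-1]]' 40
python3 -c "
from h import *
plan([.567,-.131,.30],0.06)
snap('wrist','w1')"
```

```text
t: 2.28
tool_pos: [0.5446, -0.1489, 0.3032]
tool_rot: [0.0, 0.999, 0.032, -0.0]
ft_force: [0.1, 0.3, 0.0]
gripper_width: 1.002
t 2.27 tcp [ 0.5446 -0.1489  0.3032] yaw 0.0634 tilt [-5.e-04 -0.e+00 -1.e+00] F [0.11 0.25 0.02] g 1.002 qd 0.008
shift units (current axes) [ 0.588 -0.411  0.079]
turn z units 0.032
shift after turn [ 0.586 -0.413  0.079]
```

View pics/w1.png

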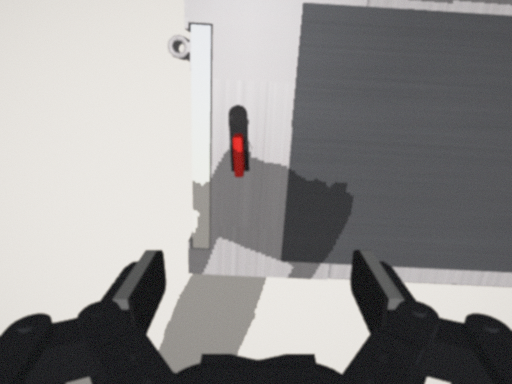

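```bash
python3 - <<'E'
from h import *
c,s=load('w1'); im=c['image'][:,:,::-1]
h=cv2.cvtColor(im,cv2.COLOR_BGR2HSV)
m=((h[...,0]<10)|(h[...,0]>170))&(h[...,1]>150)&(h[...,2]>60)
p=np.argwhere(m)[:,::-1].astype(np.float32); r=cv2.minAreaRect(p); b=cv2.boxPoints(r); print(r)
for q in b: print(q,onz(c,s,*q,.189).round(4))
# frame corners approx
for u,v in [(191,24),(212,24),(191,248),(210,249)]: print(onz(c,s,u,v,.16).round(4))
print('knuckle top',onz(c,s,179,46,.136).round(4))
print('bar tip', onz(c,s,238,105,.168).round(4))
cv2.imwrite('pics/w1c.png',cv2.resize(im[0:270,160:270],None,fx=2.2,fy=2.2*1,interpolation=cv2.INTER_CUBIC))
cv2.imwrite('pics/w1d.png',cv2.resize(im[95:185,210:270],None,fx=6,fy=6,interpolation=cv2.INTER_CUBIC))
E
```

```text
((238.0, 154.5), (43.0, 12.0), 90.0)
[232. 133.] [ 0.5843 -0.1261  0.189 ]
[244. 133.] [ 0.5849 -0.1356  0.189 ]
[244. 176.] [ 0.5494 -0.1373  0.189 ]
[232. 176.] [ 0.5488 -0.1274  0.189 ]
[ 0.6641 -0.0881  0.16  ]
[ 0.6652 -0.1048  0.16  ]
[ 0.4632 -0.0878  0.16  ]
[ 0.4633 -0.1067  0.16  ]
knuckle top [ 0.6492 -0.0728  0.136 ]
bar tip [ 0.6045 -0.1287  0.168 ]
```

View pics/w1d.png

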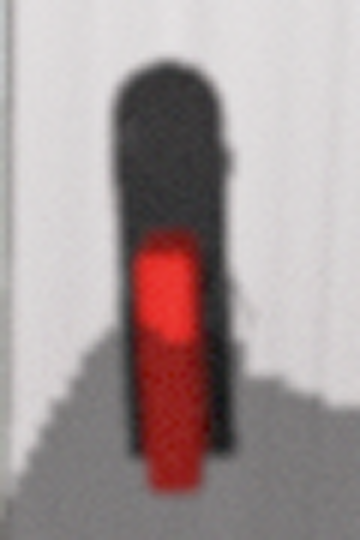

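```bash

python3 -m handwheel '[[0,0,0,0.3,-0.2,0,-1],[0,0,0,0.27,-0.21,0.3,-1],[0,0,0,0,0,0.8,-1],[0,0,0,0,0,0.8,-1],[0,0,0,0,0,0.6,-1],[0,0,0,0,0,0,-1],[0,0,0,0,0,0,-1]]' 40
python3 -c "
from h import *
plan([.566,-.131,.172],0.06)
snap('wrist','w2')"
```

```text
t: 3.2
tool_pos: [0.5673, -0.1306, 0.2039]
tool_rot: [0.0, 1.0, 0.031, 0.0]
ft_force: [0.3, -0.3, -0.7]
gripper_width: 1.006
t 3.2 tcp [ 0.5673 -0.1306  0.2039] yaw 0.0626 tilt [ 8.e-04 -2.e-04 -1.e+00] F [ 0.32 -0.32 -0.69] g 1.006 qd 0.013
shift units (current axes) [-0.033  0.008  0.799]
turn z units 0.025
shift after turn [-0.033  0.008  0.799]
```

View pics/w2.png

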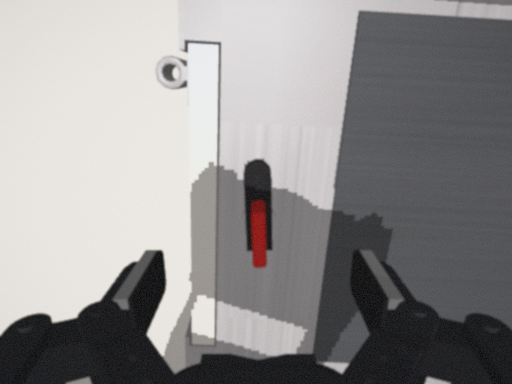

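```bash

python3 -m handwheel '[[0,0,0,-0.03,0,0.4,-1],[0,0,0,0,0,0.39,-1],[0,0,0,0,0,0,0],[0,0,0,0,0,0,1],[0,0,0,0,0,0,1],[0,0,0,0,0,0,1],[0,0,0,0,0,0,1],[0,0,0,0,0,0,1]]' 30
python3 -c "
from h import *
plan([.566,-.131,.172],0.06)
snap('wrist','w3')"
```

```text
t: 4.25
tool_pos: [0.5656, -0.1311, 0.1721]
tool_rot: [0.0, 1.0, 0.031, 0.0]
ft_force: [-1.5, -2.1, 4.0]
gripper_width: 0.081
t 4.25 tcp [ 0.5656 -0.1311  0.1721] yaw 0.0623 tilt [ 6.e-04 -5.e-04 -1.e+00] F [-1.47 -2.11  4.02] g 0.081 qd 0.001
shift units (current axes) [ 0.009 -0.001  0.002]
turn z units 0.022
shift after turn [ 0.009 -0.001  0.002]
```

View pics/w3.png

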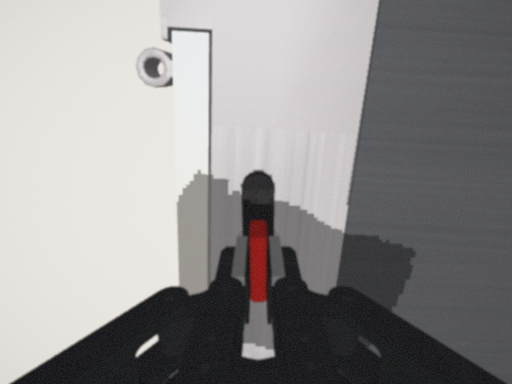

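```bash

python3 -m handwheel '[[0,0,-0.6,0,0,0,1],[0,0,-1,0,0,0,1],[0,0,-1,0,0,0,1],[0,0,-1,0,0,0,1],[0,0,-1,0,0,0,1],[0,0,-1,0,0,0,1],[0,0,-1,0,0,0,1],[0,0,-1,0,0,0,1],[0,0,-1,0,0,0,1],[0,0,-1,0,0,0,1],[0,0,-1,0,0,0,1],[0,0,-1,0,0,0,1]]' 30
python3 -m handwheel '[[0,0,-1,0,0,0,1],[0,0,-1,0,0,0,1],[0,0,-0.5,0,0,0,1],[0,0,-0.4,0,0,0,1],[0,0,0,0,0,0,1],[0,0,0,0,0,0,1]]' 30
python3 -c "
from h import *
plan([.566,-.131,.172],1.578); print(state()['moment'])
snap('wrist','w4')"
```

```text
t: 5.8
tool_pos: [0.5654, -0.1308, 0.1721]
tool_rot: [-0.0, 0.802, 0.597, 0.0]
ft_force: [-2.4, -0.4, 6.0]
gripper_width: 0.086
t: 6.55
tool_pos: [0.5653, -0.1308, 0.1721]
tool_rot: [-0.0, 0.704, 0.711, -0.0]
ft_force: [-3.3, 0.1, 5.5]
gripper_width: 0.08
t 6.55 tcp [ 0.5653 -0.1308  0.1721] yaw 1.5806 tilt [-3.e-04  1.e-04 -1.e+00] F [-3.34  0.08  5.47] g 0.08 qd 0.001
shift units (current axes) [-0.006  0.017  0.002]
turn z units 0.024
shift after turn [-0.006  0.017  0.002]
[-0.14884054  0.56373119 -0.13984922]
```

View pics/w4.png

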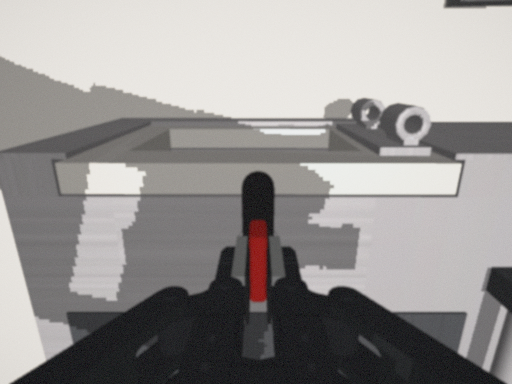

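```bash

python3 - <<'E'
from h import *
c,s=load('w4')
a=[onz(c,s,*q,.16) for q in [(57,160),(462,160),(62,194),(458,194)]]
for p in a: print(p.round(4))
d=a[1]+a[3]-a[0]-a[2]; print(np.mean(a,0),np.arctan2(d[1],d[0]))
im=c['image'][:,:,::-1]; cv2.imwrite('pics/w4c.png',cv2.resize(im[85:205,330:480],None,fx=5,fy=5,interpolation=cv2.INTER_CUBIC))
E
python3 -m handwheel '[[0,0,0,0,0,0,0],[0,0,0,0,0,0,-1],[0,0,0,0,0,0,-1],[0,0,0,0,0,0,-1],[0,0,0,0,0,-0.3,-1],[0,0,0,0,0,-0.8,-1],[0,0,0,0,0,-1,-1],[0,0,0,0,0,-1,-1],[0,0,0,0.5,0,-0.5,-1],[0,0,0,0.5,0,0,-1]]' 30
python3 -c "
from h import *
plan([.448,.372,.24],1.628)"
```

```text
[ 0.4659 -0.0878  0.16  ]
[ 0.6643 -0.0858  0.16  ]
[ 0.4652 -0.1055  0.16  ]
[ 0.666  -0.1034  0.16  ]
[ 0.5653658  -0.09561811  0.16      ] 0.010508222106787939
t: 7.85
tool_pos: [0.5655, -0.0903, 0.3176]
tool_rot: [0.001, 0.704, 0.71, 0.001]
ft_force: [-1.0, 0.1, -0.3]
gripper_width: 1.003
t 7.85 tcp [ 0.5655 -0.0903  0.3176] yaw 1.5803 tilt [ 3.4e-03 -8.0e-04 -1.0e+00] F [-0.97  0.13 -0.27] g 1.003 qd 0.281
shift units (current axes) [11.586 -2.835  1.922]
turn z units -0.455
shift after turn [11.708 -2.279  1.922]
```

View pics/w4c.png

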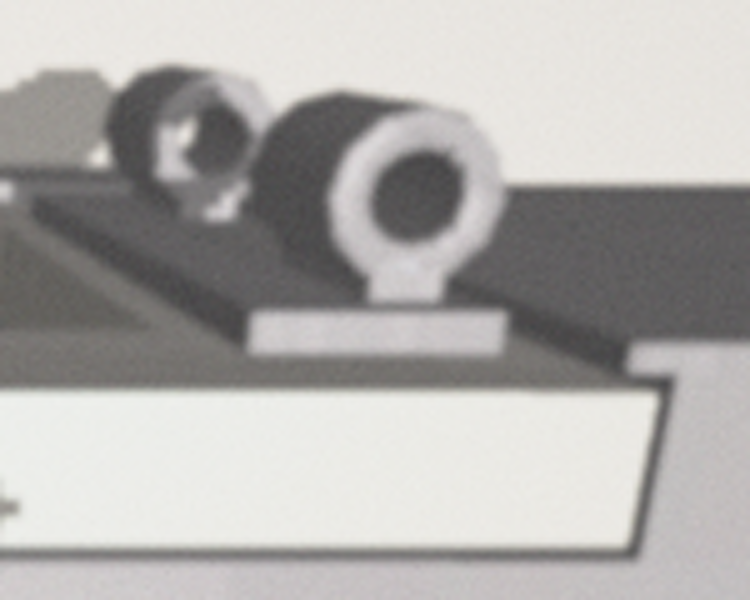

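```bash

python3 -c "
from h import *
c,s=load('w4'); print(onz(c,s,413.1,123.7,.136))"
python3 -m handwheel '[[0,0,-0.45,0.5,-0.1,0,-1],[0,0,0,1,-0.2,0,-1],[0,0,0,1,-0.2,0,-1],[0,0,0,1,-0.2,0,-1],[0,0,0,1,-0.2,0,-1],[0,0,0,1,-0.2,0,-1],[0,0,0,1,-0.2,0.2,-1],[0,0,0,1,-0.2,0.3,-1],[0,0,0,1,-0.2,0.3,-1],[0,0,0,1,-0.2,0.3,-1],[0,0,0,0.8,-0.2,0.2,-1],[0,0,0,0.4,-0.1,0,-1]]'
python3 -m handwheel '[[0,0,0,0.2,0,0,-1],[0,0,0,0,0,0,-1],[0,0,0,0,0,0,-1]]'
python3 -c "
from h import *
plan([.448,.377,.24],1.628)
snap('wrist','w5')"
```

```text
[ 0.6489582 -0.0713414  0.136    ]
t: 9.35
tool_pos: [0.4521, 0.3329, 0.2622]
tool_rot: [-0.0, 0.685, 0.728, -0.001]
ft_force: [0.7, -0.9, -0.4]
gripper_width: 1.002
t: 9.72
tool_pos: [0.4537, 0.3389, 0.2639]
tool_rot: [0.0, 0.687, 0.727, 0.0]
ft_force: [1.4, 0.6, 0.2]
gripper_width: 0.997
t 9.72 tcp [0.4537 0.3389 0.2639] yaw 1.6272 tilt [ 3.e-04 -0.e+00 -1.e+00] F [1.36 0.59 0.2 ] g 0.997 qd 0.003
shift units (current axes) [ 0.958 -0.088  0.597]
turn z units -0.008
shift after turn [ 0.958 -0.087  0.597]
```

View pics/w5.png

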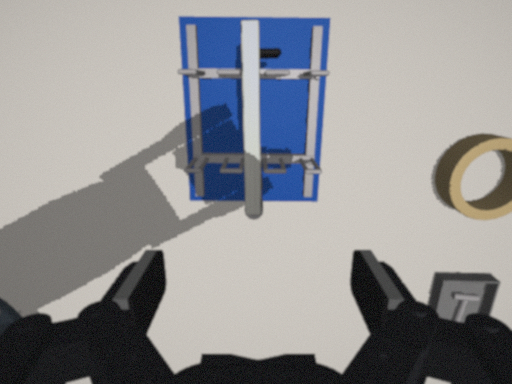

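```bash

python3 - <<'E'
from h import *
c,s=load('w5'); im=c['image'][:,:,::-1]
cv2.imwrite('pics/w5c.png',cv2.resize(im[5:225,225:295],None,fx=2.7*1,fy=2.7,interpolation=cv2.INTER_CUBIC))
cv2.imwrite('pics/w5d.png',cv2.resize(im[130:225,200:300],None,fx=6,fy=6,interpolation=cv2.INTER_CUBIC))
cd=np.array([.4475,.382]); yw=.057; x=np.array([np.cos(yw),np.sin(yw)]); y=np.array([-x[1],x[0]])
for a,b in [(-7,-80),(7,-80),(-7,80),(7,80)]:
    q=cd+x*a/1e3+y*b/1e3; print(a,b,proj(c,s,[*q,.135]).round(1))
print('knuckle',proj(c,s,[*(cd-y*.094),.092]))
E
```

```text
-7 -80 [246.7 216.6]
7 -80 [262.  216.6]
-7 80 [244.4  21.5]
7 80 [262.9  21.5]
knuckle [254.84575365 212.5165072 ]
```

View pics/w5c.png

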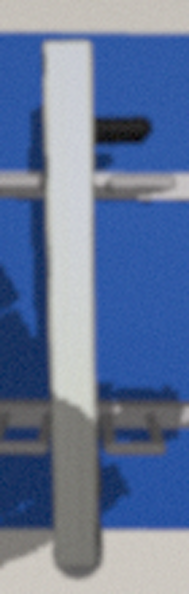

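View pics/w5d.png

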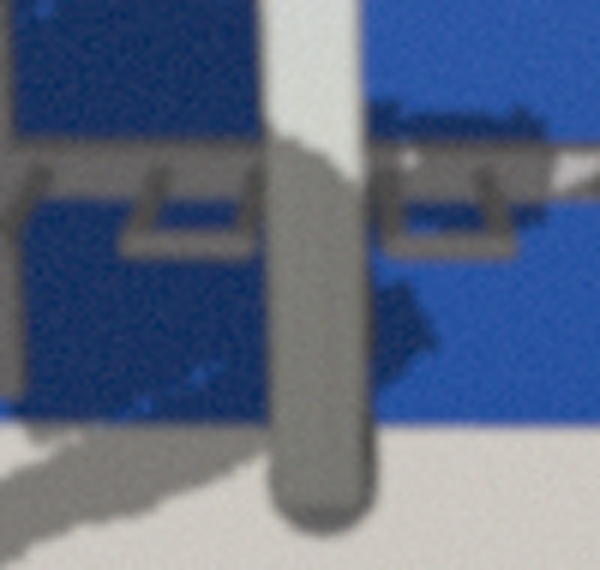

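```bash

python3 -m handwheel '[[0,0,-0.09,0.48,-0.07,0.3,-1],[0,0,0,0.48,-0.07,0.6,-1],[0,0,0,0,0,0.6,-1],[0,0,0,0,0,0,-1],[0,0,0,0,0,0,-1]]' 
python3 -c "
from h import *
plan([.4465,.377,.098],1.636)
snap('wrist','w6')"
```

```text
t: 10.4
tool_pos: [0.4456, 0.378, 0.2043]
tool_rot: [0.0, 0.683, 0.73, 0.0]
ft_force: [0.1, -0.1, 0.7]
gripper_width: 0.999
t 10.4 tcp [0.4456 0.378  0.2043] yaw 1.6374 tilt [ 6.e-04  5.e-04 -1.e+00] F [ 0.08 -0.06  0.75] g 0.999 qd 0.013
shift units (current axes) [-0.029  0.02   2.658]
turn z units 0.013
shift after turn [-0.029  0.02   2.658]
```

View pics/w6.png

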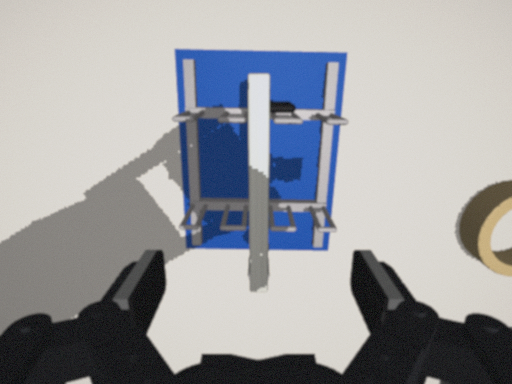

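```bash

python3 -m handwheel '[[0,0,0,0,0,0.7,-1],[0,0,0,0,0,0.8,-1],[0,0,0,0,0,0.7,-1],[0,0,0,0,0,0.45,-1],[0,0,0,0,0,0,-1],[0,0,0,0,0,0,0],[0,0,0,0,0,0,1],[0,0,0,0,0,0,1],[0,0,0,0,0,0,1],[0,0,0,0,0,0,1],[0,0,0,0,0,0,1]]' 60
python3 -c "
from h import *
plan([.4465,.377,.098],1.636)"
```

```text
t: 11.82
tool_pos: [0.4456, 0.3777, 0.0981]
tool_rot: [0.0, 0.683, 0.73, 0.0]
ft_force: [-0.1, -0.8, 6.3]
gripper_width: 0.154
t 11.82 tcp [0.4456 0.3777 0.0981] yaw 1.6373 tilt [ 6.e-04  3.e-04 -1.e+00] F [-0.07 -0.8   6.35] g 0.154 qd 0.002
shift units (current axes) [-0.02   0.022  0.003]
turn z units 0.012
shift after turn [-0.02   0.022  0.003]
```

```bash

python3 -c "
from h import *
c,s=load('top0')
for q in [(241,106),(315,102),(315,141),(242,143)]: print(onz(c,s,*q,.022).round(3))
print('tape',onz(c,s,170,134,.036).round(3))"
python3 -m handwheel '[[0,0,0,0,0,-0.2,1],[0,0,0,0,0,-0.4,1],[0,0,0,0,0,-0.6,1],[0,0,0,0,0,-0.6,1],[0,0,0,0,0,-0.6,1],[0,0,0,0,0,-0.3,1],[0,0,0,0,0,0,1],[0,0,0,0,0,0,1],[0,0,0,0,0,0,1]]' 60
python3 -c "
from h import *
plan([.649,.10,.198],1.58)
snap('side','s7');snap('top','t7');snap('wrist','w7')"
```

```text
[0.798 0.171 0.022]
[0.804 0.013 0.022]
[0.72  0.015 0.022]
[0.719 0.171 0.022]
tape [0.738 0.32  0.036]
t: 12.95
tool_pos: [0.445, 0.3774, 0.2048]
tool_rot: [-0.0, 0.683, 0.73, -0.001]
ft_force: [0.6, -0.1, -6.0]
gripper_width: 0.155
t 12.95 tcp [0.445  0.3774 0.2048] yaw 1.6373 tilt [-1.3e-03 -9.0e-04 -1.0e+00] F [ 0.59 -0.06 -5.97] g 0.155 qd 0.004
shift units (current axes) [-7.259  4.628  0.169]
turn z units 0.547
shift after turn [-6.982  5.036  0.169]
```

View pics/s7.png

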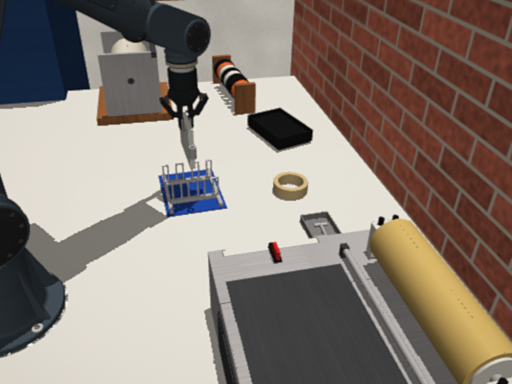

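View pics/w7.png

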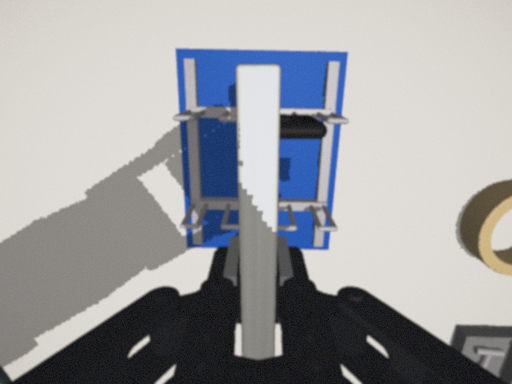

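View pics/t7.png

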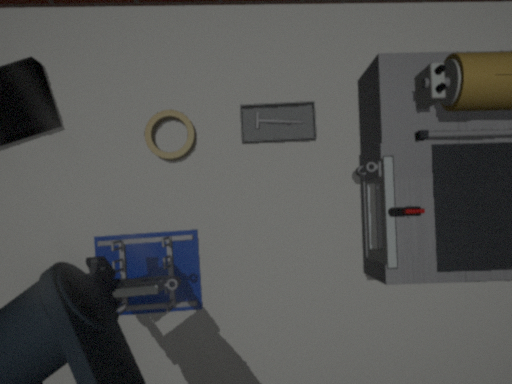

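```bash

python3 - <<'E'
from h import *
c,s=load('t7'); im=c['image'][:,:,::-1]
cv2.imwrite('pics/t7c.png',cv2.resize(im[255:325,85:215],None,fx=6,fy=6,interpolation=cv2.INTER_CUBIC))
c,s=load('s7'); im=c['image'][:,:,::-1]
cv2.imwrite('pics/s7c.png',cv2.resize(im[80:190,150:250],None,fx=5,fy=5,interpolation=cv2.INTER_CUBIC))
E
```

```text
(no output)
```

View pics/t7c.png

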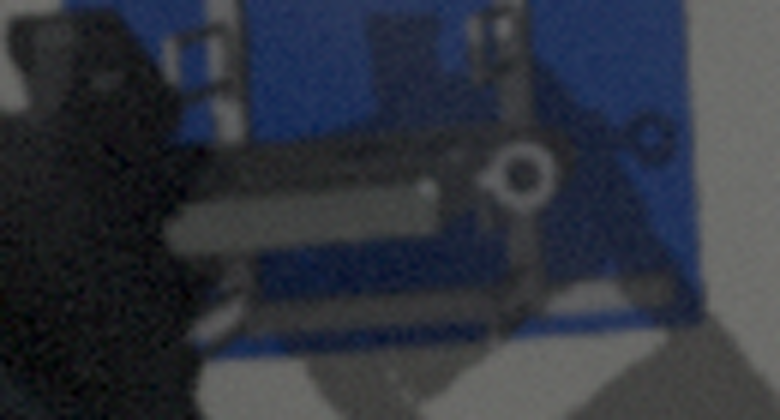

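View pics/s7c.png

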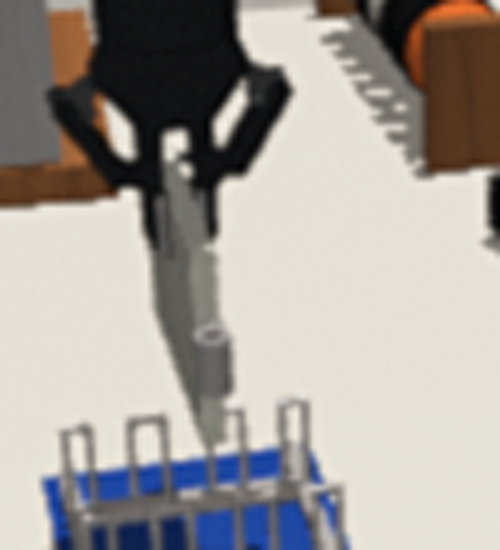

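```bash
cat >> h.py <<'E'
def tri(obs):
    A=np.zeros((3,3));b=np.zeros(3)
    for c,s,u,v in obs:
        o,d=ray(c,s,u,v); P=np.eye(3)-np.outer(d,d); A+=P;b+=P@o
    X=np.linalg.solve(A,b)
    return X,[(proj(c,s,X)-[u,v]).round(2) for c,s,u,v in obs]
E
python3 - <<'E'
from h import *
c,s=load('t7'); cs,_=load('s7'); R,p=pose(s)
u,v=85+522.5/6-.5,255+176.5/6-.5
X,r=tri([(c,s,u,v),(cs,s,150+211.5/5-.5,80+333.5/5-.5)]); print('tri',X.round(4),r,'tool',(R.T@(X-p)).round(4))
X=onz(c,s,u,v,p[2]-.006); print('plane',X.round(4),'tool',(R.T@(X-p)).round(4))
u,v=85+438/6-.5,255+(183+235)/2/6-.5
E
```

```text
tri [0.4514 0.2895 0.1964] [array([-0.07,  0.35]), array([0.22, 0.04])] tool [-0.0882  0.0005  0.0086]
plane [0.4524 0.2889 0.1989] tool [-0.0889  0.0014  0.0061]
```

```bash

python3 -m handwheel '[[0,0,0,-0.3,0.15,0,1],[0,0,0,-0.6,0.35,0,1],[0,0,0,-0.75,0.45,0,1],[0,0,0,-0.75,0.45,0,1],[0,0,0,-0.75,0.45,0,1],[0,0,0,-0.75,0.45,0,1],[0,0,0,-0.75,0.45,0,1],[0,0,0,-0.75,0.45,0,1],[0,0,0,-0.75,0.45,0,1],[0,0,0.3,-0.7,0.45,0,1],[0,0,0.25,-0.5,0.35,0,1],[0,0,0,-0.2,0.15,0,1]]' 60
python3 -m handwheel '[[0,0,0,0,0,0,1],[0,0,0,0,0,0,1],[0,0,0,0,0,0,1]]' 60
python3 -c "
from h import *
plan([.649,.08,.2],1.58)
snap('side','s8');snap('top','t8');snap('wrist','w8')"
```

```text
t: 14.6
tool_pos: [0.6485, 0.0864, 0.2055]
tool_rot: [-0.0, 0.704, 0.71, -0.0]
ft_force: [-0.4, 0.4, -5.1]
gripper_width: 0.158
t: 14.98
tool_pos: [0.6476, 0.0885, 0.2058]
tool_rot: [-0.0, 0.704, 0.711, 0.0]
ft_force: [0.3, -1.0, -4.8]
gripper_width: 0.16
t 14.97 tcp [0.6476 0.0885 0.2058] yaw 1.5808 tilt [-1.e-04  1.e-04 -1.e+00] F [ 0.25 -0.96 -4.83] g 0.16 qd 0.003
shift units (current axes) [-0.213  0.033  0.145]
turn z units 0.008
shift after turn [-0.213  0.033  0.145]
```

View pics/s8.png

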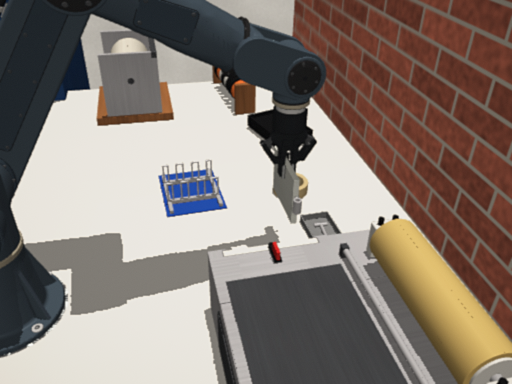

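View pics/w8.png

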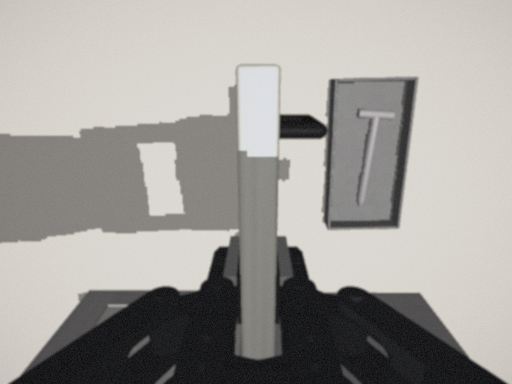

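View pics/t8.png

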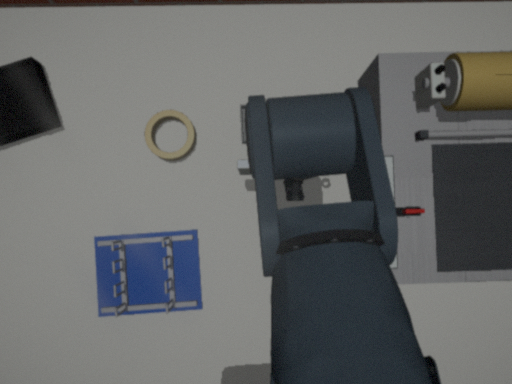

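```bash

python3 - <<'E'
from h import *
c,s=load('t8'); im=c['image'][:,:,::-1]
cv2.imwrite('pics/t8c.png',cv2.resize(cv2.convertScaleAbs(im[160:210,280:360],alpha=1.6),None,fx=8,fy=8,interpolation=cv2.INTER_CUBIC))
c,s=load('s8'); im=c['image'][:,:,::-1]
cv2.imwrite('pics/s8c.png',cv2.resize(im[180:270,260:360],None,fx=6,fy=6,interpolation=cv2.INTER_CUBIC))
E
```

```text
(no output)
```

View pics/t8c.png

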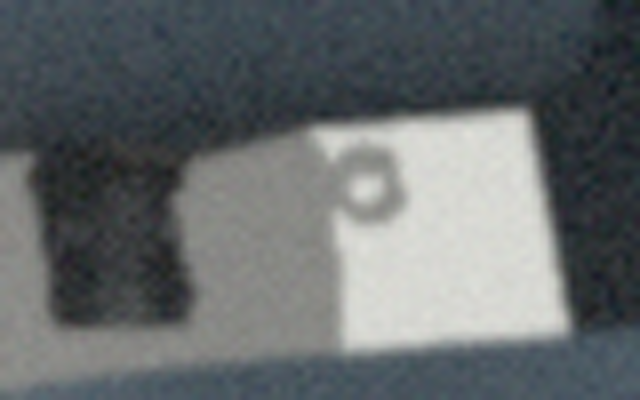

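View pics/s8c.png

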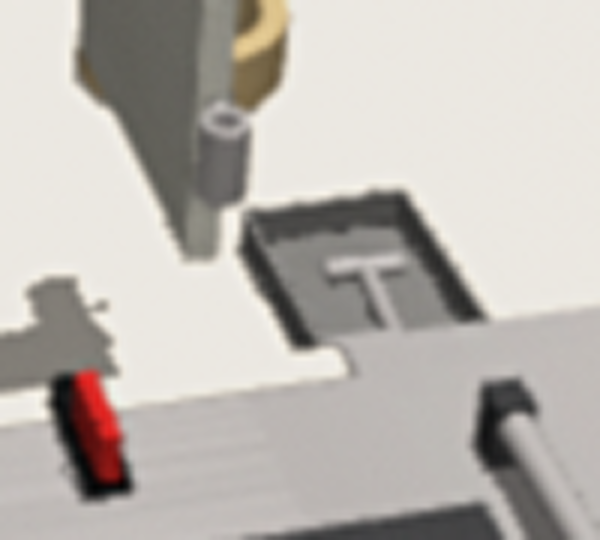

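```bash

python3 - <<'E'
from h import *
c,s=load('t8'); cs,_=load('s8'); R,p=pose(s)
u,v=280+368.5/8-.5,160+184.5/8-.5
X,r=tri([(c,s,u,v),(cs,s,260+226/6-.5,180+119/6-.5)]); print('tri',X.round(4),r,'tool',(R.T@(X-p)).round(4))
X=onz(c,s,u,v,p[2]-.0065); print('plane',X.round(4),'tool',(R.T@(X-p)).round(4))
P=p+R@[-.0885,.001,.0065]; print(proj(c,s,P),u,v,proj(cs,s,P))
c0,s0=load('top0')
print('fixed px pred',proj(c0,s0,[.650,-.072,.136]))
E
```

```text
tri [0.6363 0.0174 0.1862] [array([ 2.56, -9.87]), array([-7.9 ,  0.46])] tool [-0.0709 -0.0121  0.0196]
plane [0.6182 0.0245 0.1993] tool [-0.0636 -0.0301  0.0065]
[339.38923561 164.01053071] 325.5625 182.5625 [297.60043695 198.678738  ]
fixed px pred [371.22581375 167.08305076]
```

```bash

python3 - <<'E'
from h import *
for n in ['w7','w8']:
    c,s=load(n); R,p=pose(s)
    im=c['image'].astype(int).sum(2)
    for q in [(.0855,-.007,-.037),(.0855,.007,-.037)]: print(n,q,proj(c,s,p+R@q).round(1))
    for row in (80,100,130): 
        r=im[row,225:300]; g=np.abs(np.diff(r)); print(row,r[::3])
print(proj(c,s,p+R@np.array([0.02,.0,-.037])), [proj(c,s,p+R@np.array([x,y,-.037])).round(1) for x in(.085,.04) for y in (-.007,.007)])
E
```

```text
w7 (0.0855, -0.007, -0.037) [236.6  64.7]
w7 (0.0855, 0.007, -0.037) [282.5  64.7]
80 [340 345 344 346 524 675 685 682 683 683 685 683 680 683 687 685 682 677
 521 345 346 346 352 351 357]
100 [332 273 206 213 482 670 680 684 679 688 684 689 687 683 683 685 686 676
 479 346 348 344 351 346 345]
130 [184 195 196 181 401 623 680 688 684 686 681 684 684 684 691 688 689 657
 376 156 142 165 138 157 159]
w8 (0.0855, -0.007, -0.037) [236.6  64.6]
w8 (0.0855, 0.007, -0.037) [282.5  64.6]
80 [640 641 641 629 512 654 662 670 667 669 666 667 666 663 670 670 668 660
 524 633 641 645 637 638 636]
100 [644 623 393 396 483 647 662 667 668 665 673 670 671 670 669 670 672 661
 521 644 638 647 640 639 644]
130 [402 398 400 407 428 637 664 666 669 665 662 667 672 672 665 673 672 643
 353 141 162 162 152 152 156]
[259.14115754 254.39494368] [array([236.6,  66.4]), array([282.4,  66.4]), array([239.2, 203.8]), array([279.3, 203.8])]
```

```bash

python3 - <<'E'
from h import *
c,s=load('w8');im=c['image'][:,:,::-1]
cv2.imwrite('pics/w8c.png',cv2.resize(im[55:205,220:340],None,fx=4,fy=4,interpolation=cv2.INTER_CUBIC))
E
```

```text
(no output)
```

View pics/w8c.png

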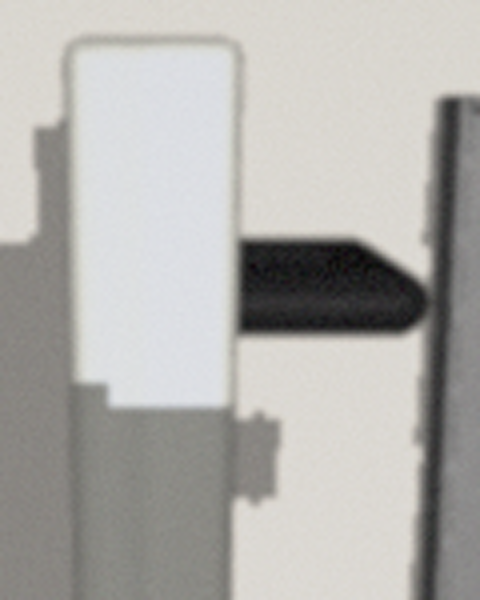

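```bash

python3 - <<'E'
from h import *
c,s=load('w8'); R,p=pose(s); im=cv2.GaussianBlur(c['image'],(0,0),0.7).astype(float).mean(2)
T=np.array(c['mount'])
f=foc(c)
for row in range(72,240,8):
    g=np.abs(np.diff(im[row]))
    l=230+np.argmax(g[230:252]); r=266+np.argmax(g[266:292])
    # expected width & centre for plane tool z=-.037
    d=T[:3,:3]@np.array([0,(row-c['cy'])/f,1]); k=(-.037-T[2,3])/d[2]; X=T[:3,3]+k*d
    print(row,l,r,r-l,'pred w at tool x',X[0].round(4),(.014*f/k).round(1))
E
```

```text
72 234 277 43 pred w at tool x 0.0834 45.6
80 234 277 43 pred w at tool x 0.081 45.2
88 237 277 40 pred w at tool x 0.0787 44.9
96 237 277 40 pred w at tool x 0.0763 44.6
104 237 277 40 pred w at tool x 0.0738 44.2
112 237 277 40 pred w at tool x 0.0714 43.9
120 237 279 42 pred w at tool x 0.0689 43.6
128 238 279 41 pred w at tool x 0.0663 43.2
136 238 278 40 pred w at tool x 0.0637 42.9
144 238 276 38 pred w at tool x 0.0611 42.5
152 246 276 30 pred w at tool x 0.0584 42.2
160 236 289 53 pred w at tool x 0.0557 41.9
168 236 288 52 pred w at tool x 0.0529 41.5
176 236 288 52 pred w at tool x 0.0501 41.2
184 237 277 40 pred w at tool x 0.0473 40.9
192 237 277 40 pred w at tool x 0.0444 40.5
200 237 277 40 pred w at tool x 0.0414 40.2
208 238 277 39 pred w at tool x 0.0384 39.9
216 237 277 40 pred w at tool x 0.0354 39.5
224 237 277 40 pred w at tool x 0.0323 39.2
232 237 276 39 pred w at tool x 0.0291 38.9
```

```bash

python3 - <<'E'
from h import *
for n,zt in (('w6',None),('w8',-.037),('w7',-.037)):
    c,s=load(n); R,p=pose(s)
    if zt is None: zt=p[2]-.135
    im=c['image'][:,:,::-1]
    T=np.array(c['mount']); f=foc(c)
    hs=cv2.cvtColor(im,cv2.COLOR_BGR2HSV)
    G=cv2.GaussianBlur(im,(0,0),.6).astype(float)
    for row in ([84,96,150,165,180] if n=='w6' else [74,82,90,98,190,205,220,230]):
        # subpixel: colour change crossing: half level between door mid and background
        def edge(sgn):
            mid=G[row,255:263].mean(0); w0=30 if n!='w6' else 18
            bg=G[row,int(259+sgn*w0)]; 
            prof=[(G[row,int(259+sgn*i)]-mid)@(bg-mid)/((bg-mid)@(bg-mid)+1e-9) for i in range(w0)]
            prof=np.array(prof); i=np.argmax(prof>.5); return 259+sgn*(i-1+(.5-prof[i-1])/(prof[i]-prof[i-1])), np.linalg.norm(bg-mid)
        l,bl=edge(-1); r,br=edge(1)
        d=T[:3,:3]@np.array([0,(row-c['cy'])/f,1]); k=(zt-T[2,3])/d[2]
        print(n,row,round(l,1),round(r,1),'w',round(r-l,1),'pred',round(.014*f/k,1),'contrast',bl.round(),br.round())
E
```

```text
w6 84 248.1 269.3 w 21.3 pred 22.4 contrast 272.0 214.0
w6 96 247.6 269.1 w 21.5 pred 22.2 contrast 278.0 214.0
w6 150 248.1 268.9 w 20.7 pred 21.1 contrast 288.0 223.0
w6 165 248.8 268.6 w 19.8 pred 20.8 contrast 280.0 278.0
w6 180 248.4 268.5 w 20.1 pred 20.4 contrast 140.0 114.0
w8 74 240.0 276.2 w 36.2 pred 45.5 contrast 20.0 18.0
w8 82 240.4 276.2 w 35.8 pred 45.1 contrast 19.0 20.0
w8 90 237.9 276.0 w 38.1 pred 44.8 contrast 133.0 19.0
w8 98 238.6 275.9 w 37.3 pred 44.5 contrast 93.0 19.0
w8 190 256.4 277.9 w 21.4 pred 40.6 contrast 3.0 137.0
w8 205 255.7 277.8 w 22.1 pred 40.0 contrast 6.0 138.0
w8 220 256.7 277.2 w 20.5 pred 39.4 contrast 5.0 140.0
w8 230 238.4 277.0 w 38.6 pred 39.0 contrast 85.0 139.0
w7 74 236.3 279.5 w 43.1 pred 45.5 contrast 219.0 214.0
w7 82 236.5 279.3 w 42.8 pred 45.1 contrast 222.0 214.0
w7 90 236.5 279.1 w 42.6 pred 44.8 contrast 276.0 215.0
w7 98 236.7 279.0 w 42.3 pred 44.5 contrast 274.0 215.0
w7 190 243.7 277.2 w 33.5 pred 40.6 contrast 289.0 231.0
w7 205 251.8 276.6 w 24.8 pred 40.0 contrast 217.0 162.0
w7 220 238.9 277.6 w 38.7 pred 39.4 contrast 156.0 110.0
w7 230 239.0 271.2 w 32.1 pred 39.0 contrast 117.0 39.0
```

```bash

python3 - <<'E'
from h import *
tiles=[]
for n,(u,v) in dict(w1=(179,46),w2=(170,72),w3=(153,68),w4=(413,124)).items():
    c,s=load(n); im=c['image'][:,:,::-1]
    tiles.append(cv2.resize(im[v-20:v+20,u-20:u+20],(380,280) if 0 else (300,300),interpolation=cv2.INTER_CUBIC))
cv2.imwrite('pics/k.png',np.vstack([np.hstack(tiles[:2]),np.hstack(tiles[2:])])[:600])
E
```

```text
(no output)
```

View pics/k.png

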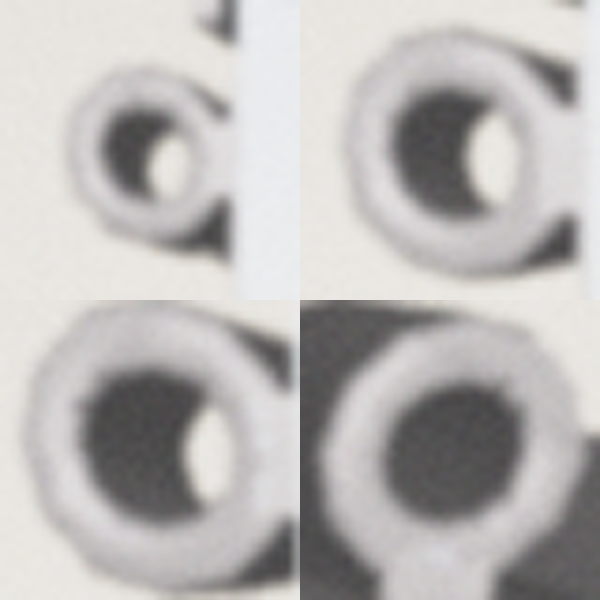

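```bash

python3 - <<'E'
from h import *
o=[]
for n,u,v in [('w1',177.9,46),('w2',170.8,72),('w3',153.9,66.9),('w4',413,124)]:
    c,s=load(n); o.append((c,s,u,v)); print(n,onz(c,s,u,v,.136).round(4))
c,s=load('top0'); print(onz(c,s,345+105.5/4-.5,145+88.5/4-.5,.136).round(4))
print(tri(o)); print(tri(o+[(c,s,345+105.5/4-.5,145+88.5/4-.5)]))
E
```

```text
w1 [ 0.6492 -0.0719  0.136 ]
w2 [ 0.6493 -0.0722  0.136 ]
w3 [ 0.6494 -0.0721  0.136 ]
w4 [ 0.6489 -0.0715  0.136 ]
[ 0.6509 -0.0714  0.136 ]
(array([ 0.64935397, -0.07172571,  0.13487543]), [array([ 0.12, -0.09]), array([-0.26, -0.1 ]), array([-0.1 ,  0.07]), array([-0.23,  0.16])])
(array([ 0.64970759, -0.0716992 ,  0.1347388 ]), [array([ 0.12, -0.51]), array([-0.26, -0.71]), array([-0.1 , -0.65]), array([0.31, 0.08]), array([0.01, 0.69])])
```

```bash

python3 -m handwheel '[[0,0,0,0,0.01,0.4,1],[0,0,0,0,0,0.7,1],[0,0,0,0,0,0.7,1],[0,0,0,0,0,0.4,1],[0,0,0,0,0,0.1,1],[0,0,0,-0.3,0,0,1],[0,0,0,-0.3,0,0,1],[0,0,0,0,0,0,1],[0,0,0,0,0,0,1]]' 60
python3 -c "
from h import *
plan([.6482,.0167,.1135],1.5805)
snap('side','s9');snap('top','t9');snap('wrist','w9')"
```

```text
t: 16.25
tool_pos: [0.6487, 0.0636, 0.1141]
tool_rot: [0.0, 0.704, 0.71, 0.0]
ft_force: [-0.4, 0.3, -5.2]
gripper_width: 0.157
t 16.25 tcp [0.6487 0.0636 0.1141] yaw 1.5793 tilt [ 6.e-04  1.e-04 -1.e+00] F [-0.38  0.33 -5.19] g 0.157 qd 0.01
shift units (current axes) [-1.172 -0.023  0.015]
turn z units -0.011
shift after turn [-1.172 -0.024  0.015]
```

View pics/s9.png

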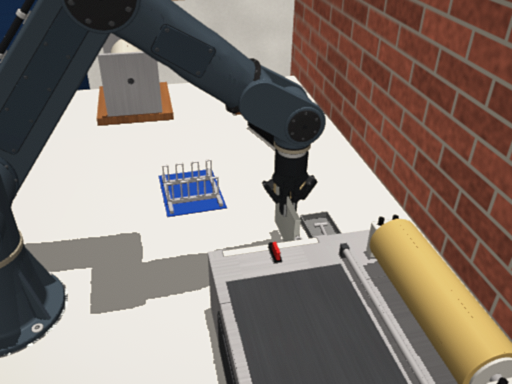

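View pics/t9.png

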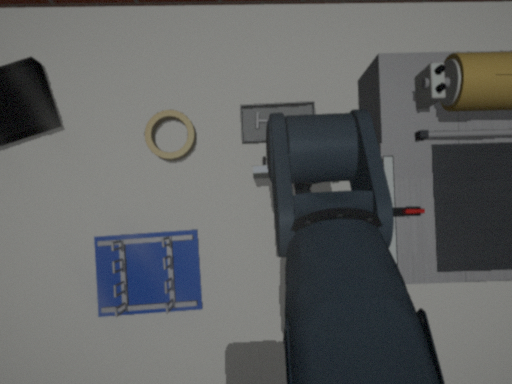

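View pics/w9.png

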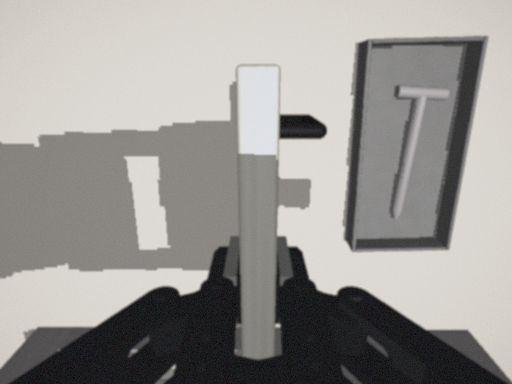

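```bash

python3 -m handwheel '[[0,0,-0.01,-0.15,-0.02,0.01,1],[0,0,0,-0.15,0,0,1],[0,0,0,-0.15,0,0,1],[0,0,0,-0.15,0,0,1],[0,0,0,-0.1,0,0,1]]' 60
python3 -c "
from h import *
plan([.6482,.0167,.1135],1.5805)"
```

```text
t: 17.02
tool_pos: [0.648, 0.0352, 0.1133]
tool_rot: [-0.0, 0.704, 0.711, -0.0]
ft_force: [-0.3, 0.8, -5.4]
gripper_width: 0.156
t 17.02 tcp [0.648  0.0352 0.1133] yaw 1.5804 tilt [-0. -0. -1.] F [-0.32  0.81 -5.44] g 0.156 qd 0.047
shift units (current axes) [-0.462 -0.001 -0.005]
turn z units -0.001
shift after turn [-0.462 -0.001 -0.005]
```

```bash

python3 -m handwheel '[[0,0,0,-0.1,0,0,1],[0,0,0,-0.1,0,0,1],[0,0,0,-0.1,0,0,1],[0,0,0,0,0,0,1],[0,0,0,0,0,0,1]]' 60
python3 -c "
from h import *
plan([.6482,.0167,.1135],1.5805)
snap('side','s10')"
```

```text
t: 17.65
tool_pos: [0.6481, 0.0238, 0.1133]
tool_rot: [-0.0, 0.704, 0.711, 0.0]
ft_force: [0.4, 1.3, -4.8]
gripper_width: 0.159
t 17.65 tcp [0.6481 0.0238 0.1133] yaw 1.5807 tilt [-0.e+00  1.e-04 -1.e+00] F [ 0.43  1.29 -4.82] g 0.159 qd 0.001
shift units (current axes) [-0.177 -0.    -0.005]
turn z units 0.002
shift after turn [-0.177 -0.    -0.005]
```

```bash

python3 -m handwheel '[[0,0,0,-0.08,0,0,1],[0,0,0,-0.06,0,0,1],[0,0,0,-0.04,0,0,1],[0,0,0,0,0,0,1],[0,0,0,0,0,0,1],[0,0,0,0,0,0,1],[0,0,0,0,0,0,1]]' 60
python3 - <<'E'
from h import *
plan([.6482,.0167,.1135],1.5805); print(state()['moment'])
c,s=snap('side','s11');snap('top','t11');snap('wrist','w11')
a,_=load('s11'); b,_=load('s0') if 0 else load('side0')
k=lambda c:cv2.resize(c['image'][200:270,260:350,::-1],None,fx=4.2,fy=4.2,interpolation=cv2.INTER_CUBIC)
cv2.imwrite('pics/s11c.png',np.hstack([k(b),k(a)]))
E
```

```text
t: 18.58
tool_pos: [0.6482, 0.0166, 0.1133]
tool_rot: [0.0, 0.704, 0.711, 0.0]
ft_force: [-0.2, 0.1, -5.7]
gripper_width: 0.16
t 18.57 tcp [0.6482 0.0166 0.1133] yaw 1.5808 tilt [ 0.  0. -1.] F [-0.18  0.09 -5.71] g 0.16 qd 0.001
shift units (current axes) [ 0.004 -0.001 -0.005]
turn z units 0.003
shift after turn [ 0.004 -0.001 -0.005]
[-0.02119433  0.01606251 -0.00444632]
```

View pics/s11c.png

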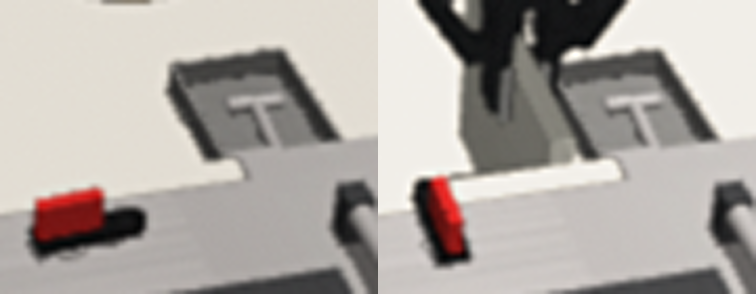

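View pics/w11.png

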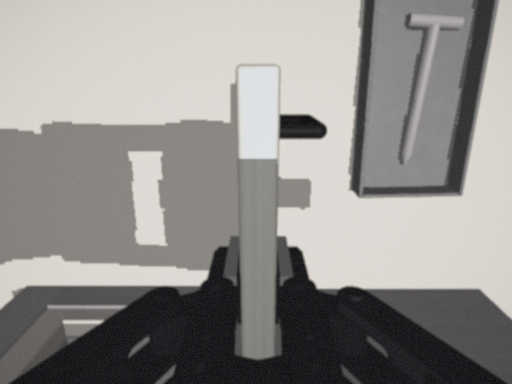

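View pics/t11.png

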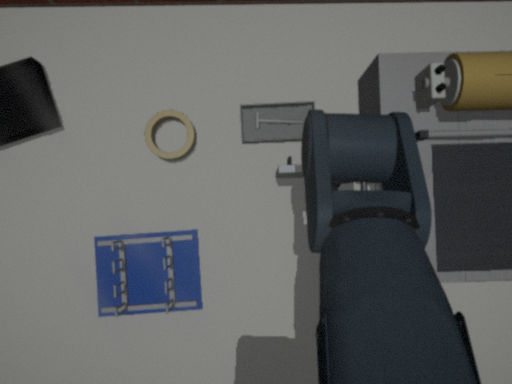

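```bash

python3 - <<'E'
from h import *
c,s=load('s11'); R,p=pose(s)
for q in [(-.0745,.007,-.037),(-.0745,-.007,-.037)]: print(proj(c,s,p+R@q).round(1))
im=c['image'][205:255,280:330,::-1]; cv2.imwrite('pics/s11d.png',cv2.resize(im,None,fx=12,fy=12,interpolation=cv2.INTER_CUBIC))
E
```

```text
[306.9 231.8]
[300.7 232.7]
```

View pics/s11d.png

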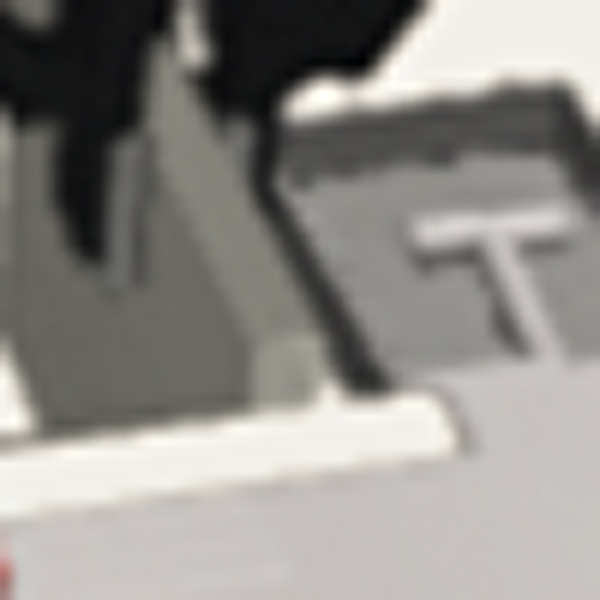

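```bash
python3 -c "
from h import *
plan([.6482,.0167,.1135],1.5805); print(ctrl.sign_off())"
```

```text
t 18.73 tcp [0.6482 0.0165 0.1133] yaw 1.5808 tilt [ 0.  0. -1.] F [ 0.23  0.62 -4.76] g 0.157 qd 0.002
shift units (current axes) [ 0.004 -0.    -0.005]
turn z units 0.003
shift after turn [ 0.004 -0.    -0.005]
the job is handed in; nothing more can be done
None
```

I turned the turnbutton square over the frame. Then I gripped the door at its balance point, lifted it out of the rack and slid its knuckle sideways into the hinge gap. I handed in at 18.7 s with the door held there at 60 N grip. No verdict is reported.

**Last checks:**
- **Position:** the arm is within 0.3 mm of its target and at rest. The door is vertical to within about 0.02 rad, and square to the frame within the accuracy of the pictures.
- **Contact:** the wrist force shows the door's weight and little else (about 5 N down, under 1 N sideways). That points to no noticeable load on the frame or machine.
- **Grip:** the door has not slipped. Its top corners in the side picture are within about 1 pixel of where they should be.
- **Turnbutton and frame:** the button looks square in the pictures after it was released, and the frame looks in place.
- **Pin, tray and tape roll:** these look undisturbed.

**Not seen directly:** the knuckles in their final position are hidden from every camera. The hole line-up is therefore worked out from earlier measurements. Four wrist-camera views put the hinge axis within 0.7 mm of each other, but the top camera put it about 1.6 mm farther out in x. I used the wrist value, and the gap left is inside the 3.5 mm limit.

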